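# Set the thickness gauge on the master tile

## Robot

A 6-joint arm with a two-finger parallel gripper is mounted at the origin on the work surface. World frame = base frame: x ahead of the robot, y to its left, z up, the work surface at z = 0. Lengths are in m, angles in degrees, forces in N, time in s.
With the tool pointing down it reaches from about 0.35 to 0.875 m from the base axis. Payload 4.2 kg.
Tool frame: the origin (TCP) lies on the centre line of the jaws, within the pads' length; the fingertips stand 19 mm ahead of it and the grasp point (between the pads) is the TCP; z points along the fingers, y is the line along which they close (so a half turn about z gives the same grasp; the last joint's range is limited). The gripper opens to 87 mm and grips with 3 to 60 N. Pads are 19 mm wide; open, the fingers measure 117 mm over their backs; the gripper's body (75 mm by 190 mm) begins 51 mm behind the grasp point.
Start: joints at [85.348, 22.042, 0.453, 0, -68.411, -14.817], TCP at [0.208, 0.589, 0.211] pointing down, gripper open.
Joint ranges: [-179.83, 179.83], [-69.29, 118.12], [-61.27, 80.66], [-181.25, 117.63], [-171.15, -9.14], [-177.46, 177.46]. Speed limits (degrees/s): [159.86, 159.86, 180, 180, 180, 180].

## Interface

Orientations are given as a 3x3 rotation matrix whose columns are the frame's x, y, z axes.
In Python, from station import sense, capture, finish_job, search_frame, masks_of gives the robot as it stands.
- The arm moves only by the tool drive_tool, never from a script. Its argument "rows" is a list of rows, each a list of 7 numbers: the opening in per cent of the stroke, from 0 (shut) to 100 (fully open), then the shift along the world's x, y, z in mm, then the turn, a rotation vector about the world's x, y, z in rad. In form: [[fingers, dx, dy, dz, wx, wy, wz], ...]. A call has 1 to 5 rows; each row shifts and turns the commanded pose from where the row before left it; what a row does not reach is not made up. A row lasts 1/12 s, in which the tool goes at most 41.7 mm and 7.16 degrees, less where a joint would pass 70% of its speed; a pose out of reach is approached as far as the arm can. A call is refused whole if a number of a shift passes 41.7 or a number of a turn 0.125, either way. A call with a gripper value outside its range is refused whole. The fingers move at their own pace and stop on an object; the grip force is fixed at half the most. Time passes only in rows, so rows that do not move let the fingers close. It gives the time, the measured TCP pose, the force, the opening and the grip force at its end, in the units of the state.
- sense(): the state, without advancing time (a new reading comes with each control period).
- capture(name): name is "scene" or "top"; returns a dict with "frame" (420x560x3 uint8, red, green, blue), "z_map" (420x560 float32, m along the optical axis (not along the pixel's ray), 0 where there is no reading), "fx", "fy", "cx", "cy" (pixels), "distortion" ([k1, k2, p1, p2, k3] as OpenCV has them; the pictures are not rectified), "R" (3x3) and "t" (3): a world point X has camera coordinates R X + t. Camera axes: x right, y down, z forward; pixel columns grow to the right and rows downward; lengths in m; the calibration is good to about 2 mm. A picture is of the moment at which its call begins.
- finish_job(): hands the job in; it is judged then, once.
Trained networks look in a picture, given as the dict that the camera call returned (one of the last four; its "shot" number tells which), for a name from the list of things; names that differ only in an ending like _2 or _b are one class to them, and where a whole thing is asked for, a point or a joint stands for the part that bears it (a point fixed in the world has none). Each returns a list of dicts, best first, with "p" (0 to 1); they miss things now and then, are a little off and sometimes report something else, mostly with a low value. They report only what shows in the picture. A call takes as long as a camera call. They do not tell look-alikes from the thing itself.
- search_frame(label, picture): "xy" ([column, row] in pixels, amid what is visible of it).
- masks_of(label, picture): "region" (420x560 bool, what is visible of it) and "xy" ([column, row] in pixels, amid what is visible of it).
The state is a dict: "time_s": time; "joints": joint angles; "joint_velocities": joint speeds; "effort": joint torques, N m; "tcp_pos": TCP position; "ee_rot": TCP orientation; "wrist_force": force on the tool from outside, world axes, zero at the start; "moment": the same for the moment, N m; "gripper_width": opening from 0.0 (shut) to 1.0 (fully open); "gripper_force": force on a finger pad.
Only numpy, scipy, OpenCV 4.12 (cv2) and the standard library are available. Lean on these libraries where they do the work, as an engineer would, in place of code of your own. Each camera call takes 0.05 s, during which the arm holds its last target. There are 200 camera calls.

## Task

Set the bench thickness gauge on the blue master tile lying on its anvil: with the big black coarse knob run the gauge head down until the foot hangs about 3 mm clear above the tile and let go of that knob, then, pinching the small silver fine knob above it lightly, bring the foot gently onto the tile until the red needle stands at the black zero mark in the middle of the green band. Never handle the coarse knob while the foot is on the tile, and never drive the gauge far past zero. Do not touch the gauge head, shift the tile or disturb the other things on the bench, and let go of the gauge when it is set.

Things in the scene. Friction and masses are not known exactly. Their poses are not given: they have to be found in the camera images.
- stand: Fixed bench thickness gauge: green-grey iron base 210 x 135 x 22 mm; origin at the centre of its underside, z up, its x runs from the anvil to the pillar. The upright steel pillar (36 mm across) stands 60 mm along +x from the origin, and the drive housing on its top ends at 194 mm. The steel anvil plate, 100 x 110 mm, top at 30 mm height, is centred 40 mm along -x, under the gauge's foot.
- coarse_grip (a point): Grip point of the coarse knob, the black knurled outer knob of the coaxial pair on the pillar: 56 mm diameter, 24 mm high, upright axis; this point is on the axis 5 mm below its top, 217 mm above the bench. Below the knob comes the narrower drive housing, 44 mm diameter.
- coarse (a joint): Turn of the coarse knob, rad, 0 to 5.5; grows clockwise seen from above and lowers the gauge head 6 mm per rad. Stays where it is left (drag about 0.36 N m, the spinning fine knob included).
- fine_grip (a point): Grip point of the fine knob, the silver knurled inner knob above the coarse knob on the same upright axis: 26 mm diameter, 32 mm high, underside 2 mm above the coarse knob's top; this point is on the axis, 10 mm below its top, 246 mm above the bench. Fingertips must stay clear of the coarse knob, 24 mm below this point. Delicate: a pinch of 20 to 40 N per finger turns it well.
- fine (a joint): Turn of the fine knob, rad, 0 to 33; grows clockwise seen from above and lowers the head 1 mm per rad. A 6 to 1 planetary reduction joins the pair: a turn of the fine knob creeps the coarse knob on by a sixth of a turn the same way, and turning the coarse knob spins the fine knob six times as fast, so each must be free while the other is turned. Stays where it is left (drag about 0.06 N m).
- head: Gauge head: iron bracket that slides on the pillar and carries the dial, a round case 84 mm diameter and 22 mm thick with its white face looking up, 100 mm along the stand's -x from the pillar axis. Origin on the dial's axis at the underside of the bracket arm; z up. The dial is clamped in the bracket by its stem, a little higher or lower each time: the underside of the measuring foot (steel disc, 10 mm diameter) hangs 25.5 to 28.5 mm below the origin while it is free.
- needle (a joint): Angle of the red needle on the dial, rad: 0 with the foot hanging free, grows clockwise seen from above by 1.4 rad for each mm that the foot is pushed up into the gauge. The black zero mark (on the side of the dial away from the pillar) is at 2.1; the green band runs from 1.82 to 2.38. The foot is spring loaded: 0.9 N at first touch, 1.2 N more per mm, about 2.7 N at the zero mark, and solid after 4 mm.
- tile: Loose master tile, buff body with blue glaze, 98 x 98 x 10 mm, lying flat on the anvil; origin at the centre of its underside.
- cup: Loose grey clay cup, 72 mm diameter, 85 mm high; origin at the centre of its underside. To be left alone.
- figure: Loose grey clay figure, 52 mm diameter, 98 mm high; origin at the centre of its underside. To be left alone.
- brush: Loose brush with wooden handle, about 200 mm long, lying on the bench. To be left alone.
- strip: Loose wooden guide strip, 280 x 30 x 8 mm, lying on the bench; origin at the centre of its underside. To be left alone.
Mind the look-alikes: they are no part of the job. There is more than one size of the stand; the job needs the larger.

How it is judged:
By the outcome, as a careful person would: the job done as asked, in the order asked, and still so for the second after the job is handed in, with the robot touching nothing.
It also fails if it takes over 72 s, if anything falls off the work surface, if the arm or the gripper's body presses on something with over 40 N, if the wrist force passes 120 N, or if a joint passes its speed limit or range.

## Working session

There is one attempt and no reset: what is moved stays moved. The work goes in short steps, Python scripts to look and compute and a tool call to move; the robot and the scene stay as the last step left them, time stands still between calls to the robot, and variables do not carry over. Pictures are saved under pics/ and viewed, at most 10 in all, crops included, and the job is handed in when it is done.

Besides the shell and the picture viewer there is one more tool, called after "Request:" by a JSON object that holds its "name" and its "arguments". drive_tool: Moves the arm, as the interface text tells. Its arguments: {"type":"object","properties":{"rows":{"type":"array"}},"required":["rows"]}

```bash
mkdir -p pics; cat > h.py <<'E'
import numpy as np, cv2
from station import *
def save(p,n,crop=None,s=1):
    f=p["frame"][:,:,::-1]
    if crop: x0,y0,x1,y1=crop; f=f[y0:y1,x0:x1]
    cv2.imwrite("pics/"+n,cv2.resize(f,None,fx=s,fy=s,interpolation=cv2.INTER_CUBIC))
def KD(p): return np.array([[p["fx"],0,p["cx"]],[0,p["fy"],p["cy"]],[0,0,1.]]),np.array(p["distortion"],float)
def ray(p,uv):
    K,d=KD(p); n=cv2.undistortPoints(np.array(uv,float).reshape(-1,1,2),K,d).reshape(-1,2)
    return np.c_[n,np.ones(len(n))]
def world(p,uv,z):  # z depth array
    r=ray(p,uv)*np.array(z).reshape(-1,1); return (r-np.array(p["t"]))@np.array(p["R"])
def atz(p,uv,h):
    R=np.array(p["R"]);t=np.array(p["t"]);d=ray(p,uv)@R;c=-R.T@t
    return c+d*((h-c[2])/d[:,2])[:,None]
def cloud(p,m=None):
    z=p["z_map"]; m=(z>0)&(m if m is not None else True); v,u=np.nonzero(m)
    return world(p,np.c_[u,v],z[v,u]),np.c_[u,v]
def proj(p,X):
    K,d=KD(p);R=np.array(p["R"],float);return cv2.projectPoints(np.array(X,float).reshape(-1,1,3),cv2.Rodrigues(R)[0],np.array(p["t"],float),K,d)[0].reshape(-1,2)
E
python3 - <<'E'
from h import *
ps={n:capture(n) for n in("scene","top")}
for n,p in ps.items():
    save(p,n+"0.png",s=1.4)
    print(n,"cam",-np.array(p["R"]).T@np.array(p["t"]))
    for l in("stand","coarse_grip","fine_grip","head","needle","tile","cup","figure","brush","strip"):
        for d in masks_of(l,p)[:3]:
            X,_=cloud(p,d["region"])
            print(l,round(d["p"],2),np.round(d["xy"]),d["region"].sum(),np.round(np.median(X,0),3) if len(X) else None)
print(sense())
E
```

```text
scene cam [1.18564305 0.06826941 1.0645711 ]
stand 0.83 [330. 187.] 1687 [0.394 0.121 0.023]
stand 0.63 [263. 223.] 3605 [ 0.552 -0.049  0.111]
stand 0.42 [255. 251.] 841 [ 0.614 -0.061  0.04 ]
coarse_grip 0.66 [259. 178.] 325 [ 0.508 -0.047  0.22 ]
coarse_grip 0.66 [330. 151.] 114 [0.346 0.121 0.15 ]
coarse_grip 0.55 [258. 223.] 1412 [ 0.576 -0.062  0.12 ]
fine_grip 0.66 [255. 167.] 127 [ 0.502 -0.051  0.252]
head 0.97 [331. 179.] 422 [0.396 0.126 0.089]
head 0.71 [257. 225.] 1397 [ 0.577 -0.061  0.12 ]
tile 0.78 [256. 254.] 811 [ 0.614 -0.063  0.04 ]
cup 0.78 [400. 218.] 843 [0.487 0.319 0.055]
cup 0.28 [258. 166.] 157 [ 0.501 -0.05   0.25 ]
figure 0.65 [170. 212.] 436 [ 0.516 -0.302  0.049]
brush 0.61 [407. 288.] 931 [0.67  0.327 0.017]
brush 0.32 [252. 254.] 792 [ 0.614 -0.064  0.04 ]
strip 0.91 [282. 316.] 1345 [0.76  0.024 0.007]
top cam [ 0.45428538 -0.00435328  1.15580163]
stand 0.76 [232. 291.] 2361 [0.376 0.118 0.022]
stand 0.71 [301. 218.] 4107 [ 0.539 -0.054  0.029]
coarse_grip 0.93 [296. 235.] 514 [ 0.493 -0.048  0.222]
coarse_grip 0.72 [222. 306.] 228 [0.337 0.12  0.154
[... 559 characters left out ...]
115455e+01, -1.48165023e+01]), 'joint_velocities': array([ 0.02241089,  0.02165336,  0.0008125 , -0.04042093,  0.06518754,
        0.04793234]), 'effort': array([-4.64343793e-04, -3.90474880e+01,  1.87628084e+01,  4.22467902e+00,
        1.56050501e-02, -9.86603567e-06]), 'tcp_pos': array([0.20827495, 0.58925821, 0.21126003]), 'ee_rot': array([[ 9.42825430e-01, -3.33286976e-01, -9.58038273e-07],
       [-3.33286976e-01, -9.42825430e-01,  1.15892977e-05],
       [-4.76582485e-06, -1.06073830e-05, -1.00000000e+00]]), 'wrist_force': array([ 0.95940006, -0.39140989, -0.33922053]), 'moment': array([-0.03727389, -0.03294568,  0.01197374]), 'gripper_force': 0.0, 'gripper_width': 1.0020033059639855}
```

View pics/scene0.png

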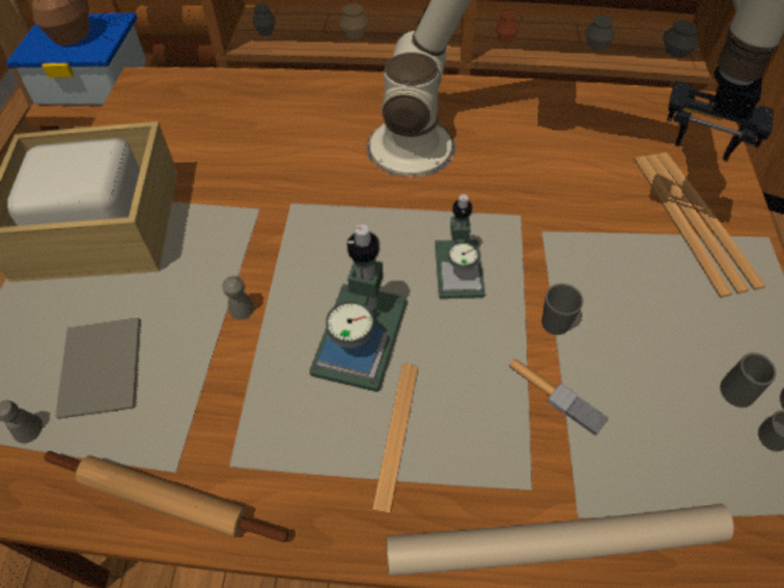

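View pics/top0.png

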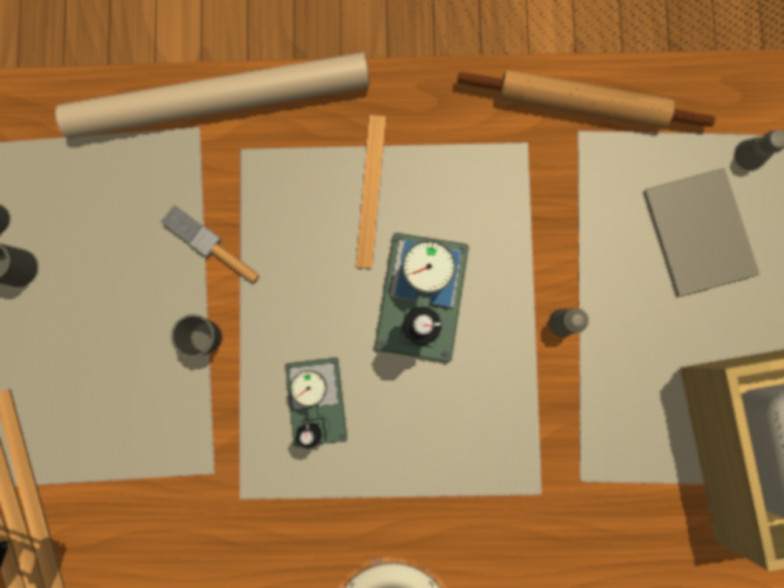

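```bash
python3 - <<'E'
from h import *
from scipy.optimize import least_squares
def circ(P):
    r=least_squares(lambda q:np.hypot(P[:,0]-q[0],P[:,1]-q[1])-q[2],[*P[:,:2].mean(0),.02],loss="soft_l1",f_scale=.001).x
    return r
for n in("top","scene"):
    p=capture(n); X,uv=cloud(p)
    near=np.hypot(X[:,0]-.495,X[:,1]+.05)<.05
    f=near&(X[:,2]>.25); k=near&(X[:,2]>.215)&(X[:,2]<.23)
    print(n,"fine top",X[f].mean(0),X[f].min(0),X[f].max(0),f.sum(),cv2.minEnclosingCircle(X[f][:,:2].astype(np.float32)))
    print("coarse top",X[k].mean(0),np.median(X[k][:,2]),k.sum(),cv2.minEnclosingCircle(X[k][:,:2].astype(np.float32)))
    d=(np.hypot(X[:,0]-.59,X[:,1]+.065)<.06)&(X[:,2]>.09)&(X[:,2]<.16)
    print("dial",np.median(X[d],0),cv2.minEnclosingCircle(X[d][:,:2].astype(np.float32)),d.sum(), np.percentile(X[d][:,2],[5,25,50,75,95]))
    t=(abs(X[:,0]-.57)<.09)&(abs(X[:,1]+.06)<.08)&(abs(X[:,2]-.04)<.004)
    r=cv2.minAreaRect(X[t][:,:2].astype(np.float32)); print("tile",r,np.median(X[t][:,2]))
    b=(abs(X[:,0]-.53)<.16)&(abs(X[:,1]+.06)<.12)&(abs(X[:,2]-.022)<.003)
    print("base",cv2.minAreaRect(X[b][:,:2].astype(np.float32)),np.median(X[b][:,2]))
E
```

```text
top fine top [ 0.49451637 -0.04954282  0.25575877] [ 0.48194151 -0.0616084   0.25077828] [ 0.50720438 -0.03828149  0.25994043] 134 ((0.4947900176048279, -0.04947885125875473), 0.013117442838847637)
coarse top [ 0.49416298 -0.0490898   0.22188719] 0.22193515426511135 450 ((0.49439454078674316, -0.04948935657739639), 0.027937116101384163)
dial [ 0.5897901  -0.06532719  0.12065517] ((0.583050012588501, -0.06343227624893188), 0.05292913690209389) 1233 [0.1000465  0.11890107 0.12065517 0.12222725 0.1249283 ]
tile ((0.5631967186927795, -0.06373094767332077), (0.09787887334823608, 0.1571061611175537), 78.08655548095703) 0.040203229742229216
base ((0.5535574555397034, -0.060183003544807434), (0.13448075950145721, 0.20898103713989258), 79.65043640136719) 0.022117360748305063
scene fine top [ 0.4961038  -0.05107584  0.25518855] [ 0.48313362 -0.0642344   0.25000587] [ 0.50672468 -0.0381321   0.25852336] 80 ((0.4940930902957916, -0.051179688423871994), 0.013154715299606323)
coarse top [ 0.50200923 -0.05048055  0.22138126] 0.22144818341852662 253 ((0.4947422444820404, -0.049893252551555634), 0.029400695115327835)
dial [ 0.59655532 -0.06773869  0.1201664 ] ((0.582514762878418, -0.06708298623561859), 0.053076647222042084) 942 [0.10597641 0.11846088 0.1201664  0.12175487 0.12458494]
tile ((0.5658719539642334, -0.06539663672447205), (0.09848740696907043, 0.15446098148822784), 76.88326263427734) 0.03992477764766959
base ((0.5541500449180603, -0.06167950481176376), (0.13454443216323853, 0.21085231006145477), 79.41487884521484) 0.02179743532319808
```

The pictures show the larger gauge: coarse knob at (422,324) in the top view and at (363,247) in the scene view, with its dial at (428,266) in the top view. The smaller look-alike is at (308,390), and the cup, figure, strip and brush are all clear of the gauge. Next I need the head geometry to estimate how far the foot hangs above the tile.

```bash
python3 - <<'E'
from h import *
p=capture("scene"); save(p,"crop1.png",(215,145,305,285),4.2)
a=np.radians(170.2); ex=np.array([np.cos(a),np.sin(a)]); ey=np.array([-ex[1],ex[0]]); o=np.array([.4946,-.0498])-.06*ex
for n in("scene","top"):
    p=capture(n); X,uv=cloud(p); L=np.c_[(X[:,:2]-o)@ex,(X[:,:2]-o)@ey,X[:,2]]
    m=(L[:,0]>-.1)&(L[:,0]<.1)&(abs(L[:,1])<.05)&(L[:,2]>.05)&(L[:,2]<.2)
    print(n,"x bin mm: z percentiles, |y|")
    for b in range(-90,90,10):
        s=m&(L[:,0]*1e3>=b)&(L[:,0]*1e3<b+10)
        if s.sum()>3: print(b,s.sum(),np.round(np.percentile(L[s,2],[0,10,50,90,100])*1e3),np.round(np.percentile(L[s,1],[0,50,100])*1e3))
E
```

```text
scene x bin mm: z percentiles, |y|
-90 32 [101. 107. 114. 124. 126.] [-10.   3.  15.]
-80 111 [102. 105. 118. 123. 126.] [-25.  -1.  31.]
-70 121 [ 99. 111. 120. 123. 125.] [-33.  -3.  36.]
-60 120 [ 98. 117. 120. 123. 125.] [-38.  -3.  42.]
-50 128 [105. 118. 120. 124. 128.] [-39.   2.  44.]
-40 119 [101. 118. 121. 124. 127.] [-39.  -3.  44.]
-30 109 [101. 118. 120. 123. 127.] [-38.   3.  44.]
-20 98 [116. 118. 120. 123. 125.] [-33.   2.  37.]
-10 79 [115. 118. 121. 125. 127.] [-25.   4.  32.]
0 8 [117. 118. 122. 124. 125.] [-2.  3.  9.]
10 6 [ 95.  96.  99. 101. 101.] [-9. -5.  2.]
20 27 [ 90.  95.  99. 101. 103.] [-10.   2.  14.]
30 264 [ 91. 101. 124. 144. 198.] [-25.   0.  28.]
40 191 [ 52.  78. 151. 185. 199.] [-25.  -5.  27.]
50 80 [ 52.  66. 142. 171. 199.] [-25. -15.  27.]
60 35 [ 53. 104. 141. 144. 157.] [-26. -22.  28.]
70 26 [100. 118. 133. 144. 145.] [-25. -24. -11.]
80 20 [105. 127. 141. 145. 145.] [-25. -19. -11.]
top x bin mm: z percentiles, |y|
-90 9 [122. 123. 124. 126. 126.] [-10.  -1.   8.]
-80 95 [115. 118. 121. 124. 128.] [-26.   1.  28.]
-70 137 [116. 118. 120. 123. 128.] [-34.   2.  36.]
-60 154 [115. 118. 121. 123. 127.] [-39.  -1.  40.]
-50 164 [117. 118. 121. 124. 128.] [-41.   0.  41.]
-40 168 [116. 118. 121. 124. 130.] [-41.   1.  42.]
-30 158 [102. 118. 121. 124. 126.] [-40.  -1.  40.]
-20 139 [101. 118. 120. 124. 127.] [-36.   1.  37.]
-10 101 [101. 113. 121. 125. 128.] [-28.  -1.  29.]
0 57 [ 93.  98. 100. 122. 128.] [-11.   0.  12.]
10 43 [ 94.  96.  99. 102. 103.] [-10.   1.  11.]
20 17 [ 92.  96.  98. 101. 102.] [-11.  -4.   9.]
30 11 [141. 141. 143. 145. 147.] [-26. -23.  26.]
70 19 [112. 140. 143. 146. 146.] [-27. -23.  26.]
80 49 [103. 122. 143. 145. 200.] [-26.  -8.  25.]
```

View pics/crop1.png

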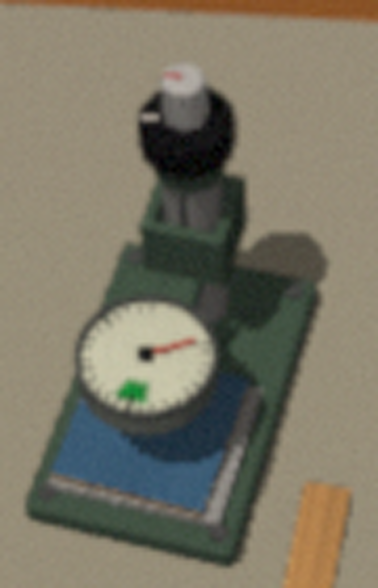

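Request:
{"name": "drive_tool", "arguments": {"rows": [[100,18,-40,22,0,0,0],[100,18,-40,22,0,0,0],[100,18,-40,22,0,0,0],[100,18,-40,22,0,0,0],[100,18,-40,22,0,0,0]]}}

```text
time_s: 1.77
tcp_pos: [0.2851, 0.4177, 0.3056]
ee_rot: [[0.943, -0.333, 0.0], [-0.333, -0.943, 0.0], [0.0, -0.0, -1.0]]
wrist_force: [1.2, -0.3, 0.9]
gripper_width: 1.003
gripper_force: 0.0
```

Request:
{"name": "drive_tool", "arguments": {"rows": [[100,18,-40,0,0,0,0],[100,18,-40,0,0,0,0],[100,18,-40,0,0,0,0],[100,18,-40,0,0,0,0],[100,18,-40,0,0,0,0]]}}

```text
time_s: 2.18
tcp_pos: [0.3704, 0.2275, 0.3052]
ee_rot: [[0.943, -0.333, 0.001], [-0.333, -0.943, 0.001], [0.0, -0.001, -1.0]]
wrist_force: [0.6, 0.5, 0.3]
gripper_width: 0.999
gripper_force: 0.0
```

Request:
{"name": "drive_tool", "arguments": {"rows": [[100,18,-40,0,0,0,0],[100,18,-40,0,0,0,0],[100,18,-40,0,0,0,0],[100,18,-40,0,0,0,0],[100,18,-40,0,0,0,0]]}}

```text
time_s: 2.6
tcp_pos: [0.456, 0.0374, 0.3052]
ee_rot: [[0.943, -0.333, 0.001], [-0.333, -0.943, 0.001], [0.001, -0.001, -1.0]]
wrist_force: [0.5, 0.3, 0.7]
gripper_width: 1.0
gripper_force: 0.0
```

```bash
python3 - <<'E'
from h import *
s=sense(); print(s["joints"],s["tcp_pos"])
a=np.radians(170.2); ex=np.array([np.cos(a),np.sin(a)]); ey=np.array([-ex[1],ex[0]]); o=np.array([.4946,-.0498])-.06*ex
W=lambda x,y,z:np.r_[o+(x*ex+y*ey)/1e3,z/1e3]
p=capture("scene")
for name,x,ys in(("sleeve front L",34,[14,17,20,23]),("sleeve front R",34,[-14,-17,-20,-23]),("arm side R",None,[8,14,20,26])):
    print(name)
    for z in range(60,116,3):
        P=[W(34,y,z) if x else W(y,-11,z) for y in ys]
        uv=proj(p,P); d=[(np.array(p["R"])@q+p["t"])[2] for q in P]
        i=np.round(uv).astype(int)
        print(z,[int(1e3*(p["z_map"][v,u]-dd)) for (u,v),dd in zip(i,d)],[int(p["frame"][v,u].sum()) for u,v in i])
E
```

```text
[ 2.51351571e+01  1.92687340e+00 -1.20960975e+01  3.75929261e-03
 -7.58929737e+01  4.54175098e+01] [0.45598349 0.03740278 0.30522236]
sleeve front L
60 [-70, -74, -73, -71] [509, 549, 464, 458]
63 [-69, -68, -70, -68] [372, 426, 464, 458]
66 [-66, -68, -66, -63] [372, 232, 252, 267]
69 [-60, -66, -63, -63] [231, 232, 252, 221]
72 [-62, -66, -60, -60] [225, 229, 231, 221]
75 [-59, -64, 62, 70] [225, 229, 218, 225]
78 [-21, -24, 65, 70] [233, 235, 220, 226]
81 [-18, 72, 70, 73] [223, 229, 219, 226]
84 [-16, 75, 81, 68] [223, 229, 219, 234]
87 [-11, 77, 83, 77] [205, 219, 219, 226]
90 [-9, 85, 84, 80] [205, 208, 224, 226]
93 [82, 88, 85, 86] [209, 208, 217, 218]
96 [94, 92, 88, 88] [189, 199, 217, 218]
99 [96, -1, 94, 91] [189, 159, 179, 188]
102 [2, 1, 0, 0] [152, 159, 155, 152]
105 [2, 3, 3, 3] [148, 141, 155, 152]
108 [5, 3, 0, 1] [148, 149, 149, 138]
111 [4, 5, -7, 2] [147, 149, 149, 149]
114 [0, 2, -4, 0] [147, 144, 149, 155]
sleeve front R
60 [24, 28, 26, 30] [202, 192, 137, 140]
63 [27, 31, 28, 32] [203, 192, 166, 135]
66 [30, 26, 33, 39] [203, 202, 194, 166]
69 [25, 24, 35, 42] 
[... 770 characters left out ...]
6]
69 [-58, -58, -60, -66] [443, 575, 296, 222]
72 [-54, -53, -55, -63] [525, 541, 449, 222]
75 [-52, -51, -50, 39] [525, 541, 329, 212]
78 [-49, -47, -50, 30] [576, 449, 246, 217]
81 [-47, -44, -47, 32] [585, 449, 246, 217]
84 [-44, -39, -48, -1183] [585, 329, 229, 213]
87 [-36, -39, 40, -1181] [551, 246, 203, 213]
90 [-34, -37, 42, 33] [551, 246, 203, 210]
93 [-36, -36, 45, 34] [467, 224, 174, 193]
96 [-28, -25, 14, 36] [326, 201, 166, 193]
99 [-26, -23, 17, 36] [326, 201, 166, 169]
102 [-26, 9, 13, 15] [224, 155, 154, 161]
105 [-14, 9, 9, 18] [201, 161, 151, 161]
108 [-12, 12, 11, 13] [201, 161, 151, 164]
111 [-15, 17, 14, 17] [187, 181, 165, 156]
114 [19, 18, 21, 19] [196, 183, 164, 156]
```

```bash
python3 - <<'E'
from h import *
a=np.radians(170.2); ex=np.array([np.cos(a),np.sin(a)]); ey=np.array([-ex[1],ex[0]]); o=np.array([.4946,-.0498])-.06*ex
Z=[];p=None
for _ in range(4): p=capture("scene"); z=p["z_map"].copy(); z[z==0]=np.nan; Z.append(z)
z=np.nanmedian(Z,0); v,u=np.mgrid[195:228,245:284]; X=world(p,np.c_[u.ravel(),v.ravel()],z[v,u].ravel())
L=np.c_[(X[:,:2]-o)@ex,(X[:,:2]-o)@ey,X[:,2]].reshape(*v.shape,3)*1e3
print("local z; cols",u[0,0],"..")
for i in range(v.shape[0]): print(v[i,0],' '.join(f"{q:4.0f}" if q==q else "   ." for q in L[i,:,2]))
print("local y row 213", np.round(L[18,:,1])); print("x row 213",np.round(L[18,:,0]))
s=np.array(sense()["tcp_pos"]);print(s)
save(p,"crop2.png",(240,190,290,232),12)
E
```

```text
local z; cols 245 ..
195    1    2    0    2    1  144  143  141  135  138  142  151  152  155  156  154  154  155  151  152  149  143  142  143  142  140  138  127  116    0    0    2    1    0    0   -0   -0    2    1
196    1    0    1   -0  142  143  144  142  132  129  141  144  148  151  150  150  150  148  146  147  143  141  136  143  144  145  133  123  114   -0    0    2    0    1    0    1    2   -1   -1
197    0    0    1    2  140  144  144  143  142  119  136  143  142  149  149  147  145  146  145  143  141  139  143  144  141  142  129  119  109    2    0    2    2    0    1    1    2   -2    0
198   -1    0    1   -2  143  142  143  144  145  143  141  143  143  141  142  141  141  141  140  138  137  134  143  145  142  137  126  115  103    0    0    2    2    1   -1   -1   -0    1    3
199    1    0   -2    1  142  142  143  142  142  141  143  144  144  143  143  144  143  145  142  134  132  141  143  143  141  132  120  111   99    1    1   -1    1   -1    1   -1    0    4    2
200    1    2    0   -2  135  137  138  142  140  140  143  142  142  143  143  143 
[... 5207 characters left out ...]
5   23   22   22   21   22   22   23   21   22   20   22   21   21   25   23   23
227  119  121  120  120  124  125  125  120  124  122  123  125  122  119  120  119  121  120  121  120  121  124   21   23   20   23   22   22   21   22   22   22   22   23   25   23   21   22   24
local y row 213 [ 55.  53.  50.  47.  45.  42.  39.  37.  34.  12.   9.   6.   4.   1.
  -1.  -3.  -7.  -8.  -9.  -8. -10. -12. -14. -15. -16. -15. -17. -20.
 -20. -23. -26. -28. -31. -34. -36. -39. -42. -45. -47.]
x row 213 [67. 69. 68. 69. 71. 70. 71. 72. 73. 24. 25. 25. 25. 25. 27. 28. 26. 29.
 35. 47. 48. 51. 52. 57. 65. 77. 77. 78. 86. 87. 88. 89. 89. 89. 91. 91.
 90. 91. 94.]
[0.45556284 0.0392995  0.30459216]
```

View pics/crop2.png

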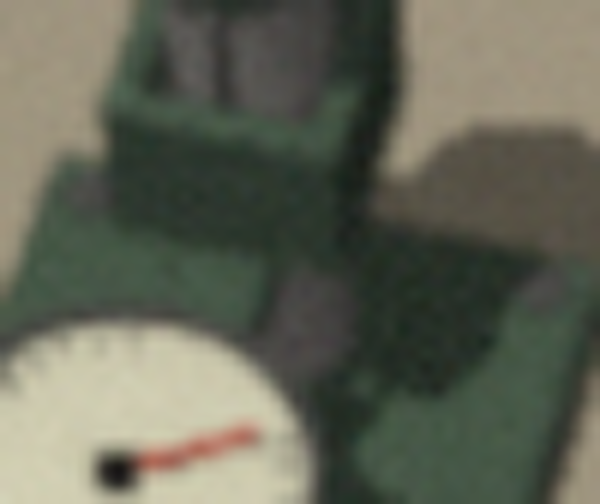

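Request:
{"name": "drive_tool", "arguments": {"rows": [[100,13,-30,0,0,0,0],[100,13,-30,0,0,0,0],[100,13,-29,0,0,0,0],[100,0,0,0,0,0,0]]}}

```text
time_s: 3.18
tcp_pos: [0.496, -0.0508, 0.3043]
ee_rot: [[0.943, -0.334, -0.0], [-0.334, -0.943, -0.001], [0.0, 0.001, -1.0]]
wrist_force: [0.3, 0.7, 0.8]
gripper_width: 0.999
gripper_force: 0.0
```

```bash
cat > arm.py <<'E'
from h import *
a=np.radians(170.2); ex=np.array([np.cos(a),np.sin(a)]); ey=np.array([-ex[1],ex[0]]); o=np.array([.4946,-.0498])-.06*ex
def run(n=8):
    Z=[]
    for _ in range(n): p=capture("scene"); z=p["z_map"].copy(); z[z==0]=np.nan; Z.append(z)
    z=np.nanmean(Z,0); sd=np.nanstd(Z,0); v,u=np.mgrid[195:240,235:290]; v=v.ravel();u=u.ravel()
    X=world(p,np.c_[u,v],z[v,u]); L=np.c_[(X[:,:2]-o)@ex,(X[:,:2]-o)@ey,X[:,2]]*1e3
    c=-np.array(p["R"]).T@p["t"]; C=np.r_[(c[:2]-o)@ex,(c[:2]-o)@ey,c[2]]*1e3
    d=(np.hypot(L[:,0]+40,L[:,1])<35); top=np.median(L[d&(L[:,2]>60),2])
    at=(L[:,0]>4)&(L[:,0]<32)&(abs(L[:,1])<8)&(L[:,2]>top-26)&(L[:,2]<top-17); print("dial top",top,"arm top",np.median(L[at,2]),at.sum())
    s=(L[:,0]>0)&(L[:,0]<45)&(L[:,1]<-6)&(L[:,1]>-14)&(L[:,2]>top-50)&(L[:,2]<top-23.5)
    for q,uu,vv in zip(L[s],u[s],v[s]): print("side?",uu,vv,np.round(q,1))
    # background rays near the arm: crossing with y=-w
    for w in(9,10,11):
        k=(C[1]+w)/(C[1]-L[:,1]); P=C+k[:,None]*(L-C)
        bg=(k<.999)&(P[:,0]>5)&(P[:,0]<42)&(P[:,2]<top-24)&(P[:,2]>top-60)
        print("w",w,"bg crossings z top:",[(int(i[0]),round(float(i[2]),1)) for i in P[bg][np.argsort(-P[bg][:,2])][:8]])
E
python3 -c "
from arm import *
run(); s=sense(); print(s['tcp_pos'],s['joints'])"
```

```text
dial top 120.13919646192171 arm top 98.79680885160852 28
side? 263 212 [35.2 -9.2 94.1]
side? 263 213 [35.2 -8.9 89.5]
side? 262 214 [27.4 -8.8 95.9]
side? 262 215 [26.3 -8.9 92.9]
side? 262 216 [26.3 -8.7 88.4]
side? 261 217 [18.3 -8.7 95.1]
w 9 bg crossings z top: [(25, 89.5), (34, 86.0), (24, 85.8), (33, 82.2), (24, 82.1), (33, 78.5), (32, 74.7), (41, 71.1)]
w 10 bg crossings z top: [(32, 94.0), (22, 93.8), (31, 90.3), (22, 90.2), (40, 86.8), (31, 86.6), (21, 86.5), (40, 83.0)]
w 11 bg crossings z top: [(28, 94.7), (19, 94.5), (37, 91.1), (28, 91.0), (18, 90.8), (37, 87.4), (27, 87.3), (36, 83.7)]
[ 0.49445732 -0.04840129  0.30494674] [ 1.31687328e+01  6.13414302e+00 -7.51641171e+00 -4.53926949e-03
 -7.63165886e+01  5.74869002e+01]
```

Request:
{"name": "drive_tool", "arguments": {"rows": [[100,0,-1.3,-29,0,0,0],[100,0,0,-29,0,0,0],[100,0,0,-29,0,0,0],[100,0,0,0,0,0,0],[100,0,0,0,0,0,0]]}}

```text
time_s: 4.0
tcp_pos: [0.4941, -0.0507, 0.2173]
ee_rot: [[0.943, -0.332, -0.003], [-0.332, -0.943, -0.001], [-0.002, 0.002, -1.0]]
wrist_force: [0.8, 0.8, 2.2]
gripper_width: 0.995
gripper_force: 0.0
```

Request:
{"name": "drive_tool", "arguments": {"rows": [[55,0,0,0,0,0,0],[55,0,0,0,0,0,0],[55,0,0,0,0,0,0],[55,0,0,0,0,0,0],[55,0,0,0,0,0,0]]}}

```text
time_s: 4.42
tcp_pos: [0.4951, -0.0508, 0.2185]
ee_rot: [[0.943, -0.333, 0.002], [-0.333, -0.943, 0.0], [0.001, -0.001, -1.0]]
wrist_force: [-0.1, -0.2, -0.1]
gripper_width: 0.71
gripper_force: 0.0
```

Request:
{"name": "drive_tool", "arguments": {"rows": [[40,0,0,0,0,0,0],[40,0,0,0,0,0,0],[40,0,0,0,0,0,0]]}}

```text
time_s: 4.67
tcp_pos: [0.4947, -0.0509, 0.2177]
ee_rot: [[0.943, -0.333, 0.0], [-0.333, -0.943, -0.0], [0.0, 0.0, -1.0]]
wrist_force: [0.5, -0.4, 1.1]
gripper_width: 0.477
gripper_force: 0.0
```

```bash
python3 - <<'E'
from h import *
a=capture("scene");b=capture("top")
f=lambda p,c:cv2.resize(p["frame"][c[1]:c[3],c[0]:c[2],::-1],(390,520),interpolation=cv2.INTER_CUBIC)
cv2.imwrite("pics/g1.png",np.hstack([f(a,(205,110,325,270)),f(b,(240,160,360,320))]))
s=sense();print(s)
E
```

```text
{'time_s': 4.7667, 'joints': array([ 1.28750542e+01,  9.24832226e+00, -1.64300310e+01, -6.24725977e-04,
       -6.43269971e+01,  5.76537689e+01]), 'joint_velocities': array([ 0.03394053, -0.03522673,  0.05577013, -0.1240148 ,  0.02051712,
       -0.0478959 ]), 'effort': array([-1.46989551e-03, -2.69847894e+01,  1.82672113e+01,  4.03051704e+00,
        8.34311591e-02, -1.56367992e-04]), 'tcp_pos': array([ 0.49466771, -0.05085067,  0.21761954]), 'ee_rot': array([[ 9.42807717e-01, -3.33337067e-01, -9.32241615e-05],
       [-3.33337069e-01, -9.42807721e-01, -1.12278839e-05],
       [-8.41497893e-05,  4.16608043e-05, -9.99999996e-01]]), 'wrist_force': array([ 0.98423236, -0.16627828,  0.97801941]), 'moment': array([-0.05134988, -0.0116105 ,  0.0065013 ]), 'gripper_force': 0.0, 'gripper_width': 0.4302296932664335}
```

View pics/g1.png

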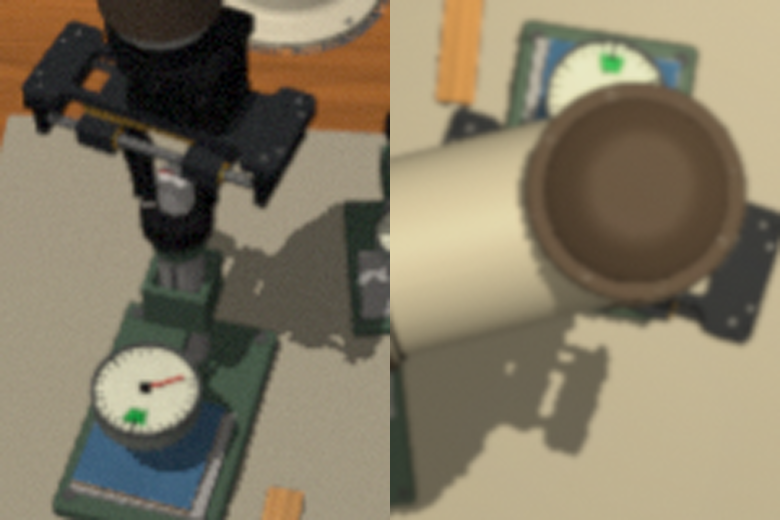

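Request:
{"name": "drive_tool", "arguments": {"rows": [[30,0,0,0,0,0,0],[30,0,0,0,0,0,0]]}}

```text
time_s: 4.93
tcp_pos: [0.4947, -0.0508, 0.2176]
ee_rot: [[0.943, -0.333, -0.0], [-0.333, -0.943, -0.0], [-0.0, 0.0, -1.0]]
wrist_force: [-0.3, -0.2, 0.6]
gripper_width: 0.339
gripper_force: 0.0
```

```bash
python3 - <<'E'
from h import *
p=capture("scene"); s=sense(); R=np.array(s["ee_rot"]); X,uv=cloud(p)
T=(X-s["tcp_pos"])@R*1e3
m=(abs(T[:,0])<70)&(abs(T[:,1])<110)&(T[:,2]>-60)&(T[:,2]<25)
for z in range(-60,25,6):
    q=m&(T[:,2]>=z)&(T[:,2]<z+6)
    h=np.histogram(T[q,1],np.arange(-72,73,6))[0]
    print(z,h)
print(s["gripper_width"])
save(p,"g2.png",(225,130,285,195),9)
E
```

```text
-60 [0 0 0 0 0 0 0 0 0 0 0 0 0 0 7 4 3 0 0 0 0 0 0 0]
-54 [0 0 0 0 0 0 0 1 1 1 0 0 0 0 5 4 4 0 0 0 0 0 0 0]
-48 [0 0 0 0 0 0 0 2 4 0 0 0 0 0 6 5 2 0 0 0 0 0 0 0]
-42 [ 0  0  0  0  0  0  0  2  5  2  5  9 11 13  8  5  1  0  0  0  0  0  0  0]
-36 [ 0  0  0  0  0  0  0  2  2  5  8  5  5  2 11  3  0  0  0  0  0  0  0  0]
-30 [0 0 0 0 0 0 0 0 6 3 4 3 2 1 5 7 0 0 0 0 0 0 0 0]
-24 [ 0  0  0  0  0  0  0  0 10  2  5  7  4  2  3  2  1  0  0  0  0  0  0  0]
-18 [ 0  0  0  0  0  0  0  0 11  3  4  1  4  1  5  3  1  0  0  0  0  0  0  0]
-12 [0 0 0 0 0 0 0 1 2 0 7 8 7 4 3 4 0 0 0 0 0 0 0 0]
-6 [ 0  0  0  0  0  0  0 10 21 19 17 15 13 15 17 13  2  0  0  0  0  0  0  0]
0 [0 0 0 0 0 0 0 5 5 5 4 2 4 2 3 0 0 0 0 0 0 0 0 0]
6 [0 0 0 0 0 0 0 6 7 7 5 3 3 5 2 2 1 0 0 0 0 0 0 0]
12 [0 0 0 0 0 0 0 8 3 4 4 5 1 1 1 1 0 0 0 0 0 0 0 0]
18 [0 0 0 0 0 0 0 1 0 1 0 0 0 0 0 0 0 0 0 0 0 0 0 0]
24 [0 0 0 0 0 0 0 0 0 0 0 0 0 0 0 0 0 0 0 0 0 0 0 0]
0.3256581257977097
```

View pics/g2.png

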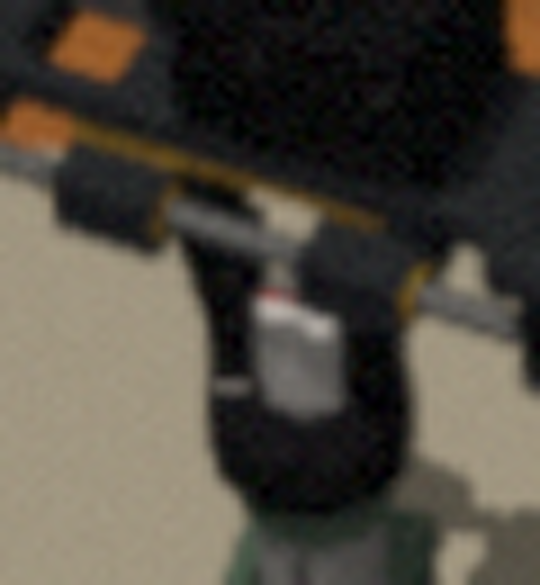

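Request:
{"name": "drive_tool", "arguments": {"rows": [[100,0,0,0,0,0,0],[100,0,0,0,0,0,0],[100,0,0,0,0,0,0],[100,0,0,0,0,0,0],[100,0,0,0,0,0,0]]}}

```text
time_s: 5.4
tcp_pos: [0.4947, -0.0509, 0.2176]
ee_rot: [[0.943, -0.333, -0.0], [-0.333, -0.943, 0.0], [-0.0, -0.0, -1.0]]
wrist_force: [0.8, 0.5, 0.7]
gripper_width: 0.618
gripper_force: 0.0
```

```bash
python3 - <<'E'
from h import *
p=capture("scene"); s=sense(); R=np.array(s["ee_rot"]); X,uv=cloud(p)
T=(X-s["tcp_pos"])@R*1e3
m=(abs(T[:,0])<70)&(abs(T[:,1])<110)&(T[:,2]>-70)&(T[:,2]<40)
for z in range(-66,40,6):
    q=m&(T[:,2]>=z)&(T[:,2]<z+6)
    print(z,np.histogram(T[q,1],np.arange(-72,73,6))[0])
q=m&(abs(T[:,1])>38)&(abs(T[:,1])<62)&(T[:,2]>-40)
for t,c in zip(T[q],uv[q]): print(np.round(t),c)
print(s["gripper_width"],s["tcp_pos"])
save(p,"g3.png",(215,110,305,205),6)
E
```

```text
-66 [0 0 0 0 0 0 0 0 0 0 0 0 0 0 0 0 0 6 1 0 0 0 0 0]
-60 [0 0 0 0 0 0 0 0 0 0 0 0 0 0 0 0 7 7 4 1 0 0 0 0]
-54 [0 0 0 0 0 1 2 0 0 0 0 0 0 0 0 0 3 4 3 0 0 0 0 0]
-48 [0 0 0 0 0 3 2 2 0 0 0 1 0 0 0 0 5 5 1 0 0 0 0 0]
-42 [ 0  0  0  0  0  2  4  2  0  0  8 15 15 10  0  0  8  3  1  0  0  0  0  0]
-36 [0 0 0 0 0 0 5 2 0 0 7 9 7 6 2 0 9 5 1 0 0 0 0 0]
-30 [ 0  0  0  0  0  1  7  1  0  2  7  5  4  2  0  0 10  2  0  0  0  0  0  0]
-24 [ 0  0  0  0  0  0 10  2  0  1  5  3  6  1  0  0  8  6  0  0  0  0  0  0]
-18 [ 0  0  0  0  0  0 10  2  0  0 10  3  2  1  0  0  7  5  0  0  0  0  0  0]
-12 [0 0 0 0 0 0 1 2 1 4 7 6 5 2 5 6 3 0 0 0 0 0 0 0]
-6 [ 0  0  0  0  0  0  0  0 18 29 29 17 15 17 14 18  8  0  0  0  0  0  0  0]
0 [0 0 0 0 0 0 0 6 6 5 7 3 4 4 5 1 0 0 0 0 0 0 0 0]
6 [0 0 0 0 0 0 0 6 8 3 7 2 2 1 0 2 0 0 0 0 0 0 0 0]
12 [0 0 0 0 0 0 0 5 5 3 3 4 4 2 2 1 0 0 0 0 0 0 0 0]
18 [0 0 0 0 0 0 0 0 0 0 0 1 0 0 0 0 0 0 0 0 0 0 0 0]
24 [0 0 0 0 0 0 0 0 4 4 5 2 1 2 0 0 0 0 0 0 0 0 0 0]
30 [0 0 0 0 0 0 0 0 4 6 3 4 4 2 1 0 0 0 0 0 0 0 0 0]
36 [0 0 0 0 0 0 0 0 3 1 2 2 1 1 1 0 0 0 0 0 0 0 0 0]
0.6657047292037221 [ 0.49467233 -0.05082671  0.21763157]
```

View pics/g3.png

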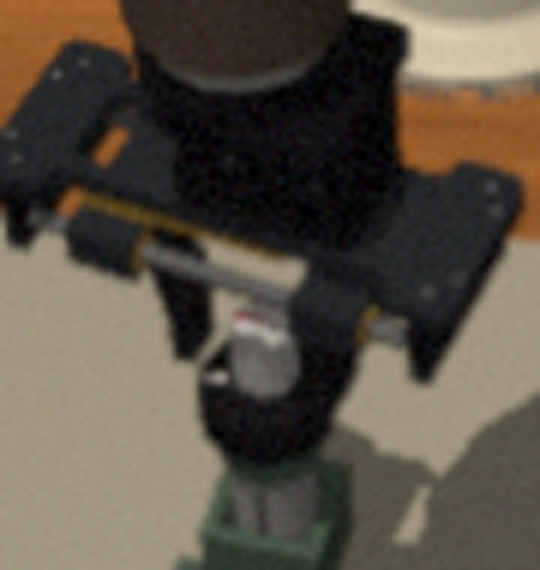

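```bash
python3 - <<'E'
from h import *
s=sense(); R=np.array(s["ee_rot"]); A=[]
for _ in range(5):
    p=capture("scene"); X,uv=cloud(p); A.append((X-s["tcp_pos"])@R*1e3)
s=sense(); print(s["gripper_width"],s["tcp_pos"])
T=np.vstack(A)
for sg in(-1,1):
    y=T[:,1]*sg
    for z in range(-100,20,5):
        q=(y>20)&(y<68)&(abs(T[:,0])<45)&(T[:,2]>=z)&(T[:,2]<z+5)
        if q.sum()>5: print(sg,z,q.sum(),"x",np.round(np.percentile(T[q,0],[2,50,98])),"y",np.round(np.percentile(y[q],[2,50,98])))
f=(T[:,2]>-42)&(T[:,2]<-36)&(np.hypot(T[:,0],T[:,1])<20); print("fine top x,y",T[f].min(0),T[f].max(0),T[f].mean(0))
b=capture("top"); 
E
```

```text
0.8956783932912848 [ 0.49467791 -0.05084636  0.2176449 ]
-1 -100 208 x [25. 35. 38.] y [21. 43. 67.]
-1 -95 113 x [30. 36. 38.] y [22. 48. 67.]
-1 -90 76 x [17. 36. 38.] y [37. 53. 67.]
-1 -50 35 x [ 8. 10. 12.] y [30. 40. 48.]
-1 -45 25 x [ 6. 10. 12.] y [32. 40. 45.]
-1 -40 26 x [ 3.  9. 11.] y [32. 38. 47.]
-1 -35 37 x [-2.  9. 11.] y [30. 39. 45.]
-1 -30 41 x [-7.  8. 11.] y [31. 41. 47.]
-1 -25 47 x [-10.   8.  11.] y [32. 38. 46.]
-1 -20 41 x [-10.   8.  11.] y [30. 39. 45.]
-1 -15 41 x [-13.   6.  11.] y [29. 38. 45.]
-1 -10 31 x [-13.   2.  15.] y [20. 22. 25.]
-1 -5 96 x [-11.   4.  16.] y [20. 23. 27.]
-1 0 42 x [-3.  8. 18.] y [21. 24. 27.]
-1 5 34 x [-3.  8. 17.] y [21. 25. 27.]
-1 10 52 x [-3.  8. 17.] y [20. 25. 28.]
-1 15 15 x [-13.  -1.  14.] y [21. 25. 27.]
1 -100 234 x [-19.  33.  40.] y [21. 38. 66.]
1 -95 137 x [-7. 37. 40.] y [23. 42. 65.]
1 -90 102 x [10. 37. 41.] y [33. 45. 67.]
1 -85 26 x [ 5. 13. 37.] y [34. 39. 56.]
1 -80 15 x [ 2.  8. 12.] y [33. 39. 42.]
1 -75 19 x [-1.  3.  8.] y [32. 38. 42.]
1 -70 18 x [-6. -1. 14.] y [33. 38. 42.]
1 -65 51 x [-9.  1. 15.] y [32. 38. 50.]
1 -60 78 x [-10.  10.  13.] y [28. 37. 48.]
1 -55 51 x [-9. 10. 14.] y [30. 37. 48.]
1 -50 41 x [ 1. 10. 13.] y [29. 37. 45.]
1 -45 41 x [-4.  9. 12.] y [29. 36. 46.]
1 -40 61 x [-7.  8. 11.] y [30. 36. 45.]
1 -35 53 x [-11.   6.  11.] y [29. 34. 44.]
1 -30 51 x [-9.  6. 11.] y [29. 36. 45.]
1 -25 57 x [-9.  8. 12.] y [29. 35. 42.]
1 -20 51 x [-8.  7. 11.] y [29. 36. 47.]
1 -15 40 x [-11.   4.  11.] y [30. 35. 44.]
1 -10 31 x [-12.   2.  14.] y [20. 22. 29.]
1 -5 99 x [-13.   2.  18.] y [20. 24. 28.]
fine top x,y [-10.12792534 -11.80506612 -41.86637328] [ 13.72467461  11.59708707 -36.05003331] [  0.9373703    0.15085045 -38.25935545]
```

The picture and cloud show the fingertips ending about 30 mm higher than the reported TCP implies: the tips are at z≈0.229, above the black knob's top at 0.222. The grasp missed cleanly and touched nothing. I'll correct the height by 29 mm.

Request:
{"name": "drive_tool", "arguments": {"rows": [[100,0,1,0,0,0,0],[100,0,0,-7,0,0,0],[100,0,0,-7,0,0,0],[100,0,0,-8,0,0,0],[100,0,0,-7,0,0,0]]}}

```text
time_s: 6.17
tcp_pos: [0.4942, -0.0499, 0.1873]
ee_rot: [[0.943, -0.333, -0.001], [-0.333, -0.943, -0.0], [-0.001, 0.001, -1.0]]
wrist_force: [-0.1, -0.6, -0.9]
gripper_width: 0.999
gripper_force: 0.0
```

Request:
{"name": "drive_tool", "arguments": {"rows": [[70,0,0,0,0,0,0],[70,0,0,0,0,0,0],[60,0,0,0,0,0,0],[60,0,0,0,0,0,0],[60,0,0,0,0,0,0]]}}

```text
time_s: 6.58
tcp_pos: [0.495, -0.0498, 0.189]
ee_rot: [[0.943, -0.333, 0.001], [-0.333, -0.943, 0.0], [0.001, -0.0, -1.0]]
wrist_force: [-0.8, 0.0, -0.8]
gripper_width: 0.703
gripper_force: 0.0
```

Request:
{"name": "drive_tool", "arguments": {"rows": [[50,0,0,0,0,0,0],[50,0,0,0,0,0,0],[40,0,0,0,0,0,0]]}}

```text
time_s: 6.83
tcp_pos: [0.4943, -0.0513, 0.189]
ee_rot: [[0.943, -0.333, -0.001], [-0.333, -0.943, -0.003], [-0.0, 0.003, -1.0]]
wrist_force: [-1.1, -7.0, 0.8]
gripper_width: 0.635
gripper_force: 30.0
```

Request:
{"name": "drive_tool", "arguments": {"rows": [[40,0,0,0,0,0,-0.12],[40,0,0,0,0,0,-0.12],[40,0,0,0,0,0,-0.12],[40,0,0,0,0,0,-0.12],[40,0,0,0,0,0,-0.12]]}}

```text
time_s: 7.25
tcp_pos: [0.4942, -0.0514, 0.189]
ee_rot: [[0.588, -0.809, -0.001], [-0.809, -0.588, -0.003], [0.002, 0.003, -1.0]]
wrist_force: [-0.6, -5.5, 0.2]
gripper_width: 0.639
gripper_force: 30.0
```

```bash
python3 -c "
from arm import *
run(6); s=sense(); print(s['tcp_pos'],s['wrist_force'],s['joints'][5],s['gripper_width'],s['gripper_force'],s['moment'])"
```

```text
dial top 116.59225036323167 arm top 95.29490266652692 29
side? 263 213 [35.5 -8.8 89. ]
side? 263 214 [35.1 -8.8 85. ]
side? 262 215 [27.  -8.7 91.8]
side? 262 216 [27.2 -8.4 86.9]
side? 262 217 [25.8 -8.7 84.3]
side? 261 218 [16.7 -9.  93. ]
w 9 bg crossings z top: [(25, 89.5), (34, 86.0), (24, 85.8), (33, 82.2), (24, 82.1), (33, 78.5), (32, 74.7), (41, 71.1)]
w 10 bg crossings z top: [(31, 90.3), (22, 90.2), (31, 86.6), (21, 86.5), (40, 83.0), (30, 82.9), (39, 79.3), (29, 79.1)]
w 11 bg crossings z top: [(28, 91.0), (18, 90.8), (37, 87.4), (27, 87.3), (36, 83.7), (26, 83.5), (35, 79.9), (26, 79.8)]
[ 0.49422765 -0.05137205  0.18897555] [-0.04415086 -5.3098946   1.27184688] 23.08362017257947 0.638616105446218 30.001154649071395 [-1.60629724 -0.01885509 -0.32948003]
```

Request:
{"name": "drive_tool", "arguments": {"rows": [[40,0,0,0,0,0,-0.12],[40,0,0,0,0,0,-0.12],[40,0,0,0,0,0,-0.12],[40,0,0,0,0,0,-0.12],[40,0,0,0,0,0,-0.12]]}}

```text
time_s: 7.97
tcp_pos: [0.4942, -0.0514, 0.189]
ee_rot: [[0.029, -1.0, -0.001], [-1.0, -0.029, -0.003], [0.003, 0.001, -1.0]]
wrist_force: [-1.0, -5.8, 0.3]
gripper_width: 0.634
gripper_force: 30.0
```

Request:
{"name": "drive_tool", "arguments": {"rows": [[40,0,0,0,0,0,-0.12],[40,0,0,0,0,0,-0.12],[40,0,0,0,0,0,-0.12],[40,0,0,0,0,0,-0.12],[40,0,0,0,0,0,-0.12]]}}

```text
time_s: 8.38
tcp_pos: [0.4941, -0.0514, 0.189]
ee_rot: [[-0.541, -0.841, -0.001], [-0.841, 0.541, -0.003], [0.004, -0.001, -1.0]]
wrist_force: [-0.6, -4.5, 0.2]
gripper_width: 0.637
gripper_force: 30.0
```

Request:
{"name": "drive_tool", "arguments": {"rows": [[40,0,0,0,0,0,-0.12],[40,0,0,0,0,0,-0.12],[40,0,0,0,0,0,-0.12],[40,0,0,0,0,0,-0.12],[40,0,0,0,0,0,0]]}}

```text
time_s: 8.8
tcp_pos: [0.4941, -0.0513, 0.189]
ee_rot: [[-0.869, -0.495, -0.001], [-0.495, 0.869, -0.003], [0.002, -0.002, -1.0]]
wrist_force: [0.2, -6.9, 0.6]
gripper_width: 0.64
gripper_force: 30.0
```

```bash
python3 -c "
from arm import *
run(6); s=sense(); print(s['tcp_pos'],s['wrist_force'],s['joints'][5],s['gripper_width'],s['gripper_force'],s['moment'])
p=capture('scene'); save(p,'d1.png',(225,195,285,275),7)"
```

```text
dial top 106.50725558088729 arm top 84.90463974634255 28
side? 263 215 [33.5 -9.1 82.8]
side? 263 216 [34.  -8.7 77.3]
side? 262 217 [27.3 -8.1 82. ]
side? 263 217 [33.1 -8.8 73.9]
side? 262 218 [24.2 -9.  82.2]
side? 262 219 [24.1 -8.8 77.5]
w 9 bg crossings z top: [(33, 78.5), (22, 74.6), (41, 71.1), (31, 71.0), (22, 70.8), (41, 67.3), (31, 67.2), (40, 63.4)]
w 10 bg crossings z top: [(29, 79.1), (20, 79.0), (38, 75.5), (29, 75.4), (19, 75.3), (38, 71.7), (28, 71.6), (37, 67.9)]
w 11 bg crossings z top: [(35, 79.9), (26, 79.8), (16, 79.7), (35, 76.1), (25, 76.0), (34, 72.3), (25, 72.2), (34, 68.5)]
[ 0.49409772 -0.05132334  0.1890108 ] [-0.86525902 -5.77798858  0.15822765] -73.17343726422074 0.6375854252042781 30.00004238449037 [-1.47285506  0.00339388 -0.3781903 ]
```

View pics/d1.png

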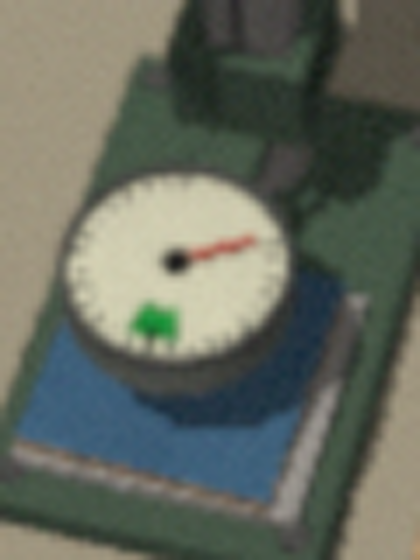

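Request:
{"name": "drive_tool", "arguments": {"rows": [[40,0,0,0,0,0,-0.12],[40,0,0,0,0,0,-0.12],[40,0,0,0,0,0,-0.12],[40,0,0,0,0,0,-0.12],[40,0,0,0,0,0,0]]}}

```text
time_s: 9.57
tcp_pos: [0.4941, -0.0513, 0.189]
ee_rot: [[-0.999, -0.038, -0.001], [-0.038, 0.999, -0.003], [0.001, -0.002, -1.0]]
wrist_force: [-1.0, -5.7, 0.1]
gripper_width: 0.637
gripper_force: 30.0
```

Request:
{"name": "drive_tool", "arguments": {"rows": [[100,0,0,0,0,0,0],[100,0,0,0,0,0,0],[100,0,0,0,0,0,0],[100,0,0,0,0,0,0],[100,0,0,0,0,0,0]]}}

```text
time_s: 9.98
tcp_pos: [0.4948, -0.0496, 0.1887]
ee_rot: [[-0.999, -0.042, 0.0], [-0.042, 0.999, 0.0], [-0.0, 0.0, -1.0]]
wrist_force: [0.2, -0.1, -0.3]
gripper_width: 0.932
gripper_force: 0.0
```

```bash
cat > needle.py <<'E'
from h import *
C0=np.array([.4946,-.0498]); a=np.radians(170.2); ex=np.array([np.cos(a),np.sin(a)]); ey=np.array([-ex[1],ex[0]])
def look(n=4):
    res=[];tops=[];zm=[]
    for _ in range(n):
        p=capture("scene"); X,uv=cloud(p); L=np.c_[(X[:,:2]-C0)@ex+.1,(X[:,:2]-C0)@ey,X[:,2]]
        d=(np.hypot(L[:,0],L[:,1])<.036)&(L[:,2]>.06)&(L[:,2]<.14); top=np.median(L[d,2]); tops.append(top*1e3)
        v,u=np.mgrid[195:280,215:300]; W=atz(p,np.c_[u.ravel(),v.ravel()],top); l=np.c_[(W[:,:2]-C0)@ex+.1,(W[:,:2]-C0)@ey]*1e3
        f=p["frame"][195:280,215:300].reshape(-1,3).astype(float); r=np.hypot(*l.T)
        g=(f[:,1]-f[:,0])*(r<42); gg=g>40
        blk=f.sum(1); hub=(r<9)&(blk<blk[r<9].min()+120); 
        red=f[:,0]-np.maximum(f[:,1],f[:,2]); w=np.clip(red-45,0,None)*((r<38)&(r>6))
        c=(l[hub]*(400-blk[hub]).clip(1)[:,None]).sum(0)/(400-blk[hub]).clip(1).sum() if hub.any() else np.zeros(2)
        q=l; n_=(q*w[:,None]).sum(0)/w.sum(); G=q[gg].mean(0)
        # angle clockwise from above; band centre = 2.1
        ang=lambda t:-np.arctan2(t[1],t[0])
        # robust direction from dial axis (0,0)
        res.append([ang(n_),ang(G),ang(n_-c),*c,int((w>0).sum()),gg.sum()])
    m=np.mean(res,0); w=lambda x:(x+np.pi)%(2*np.pi)-np.pi
    print("top",np.mean(tops).round(2),"needle",2.1+w(m[0]-np.pi),"via band",2.1+w(m[0]-m[1]),"via hub",2.1+w(m[2]-np.pi),"hub",m[3:5].round(1),"npx",m[5:])
look(); s=sense(); print(s["time_s"],s["tcp_pos"],s["joints"][5],s["gripper_width"])
E
python3 needle.py
```

```text
top 103.76 needle -0.23184779895125107 via band -0.3742185043391273 via hub -0.05029261010572972 hub [1.4 3.3] npx [10.75 24.25]
10.1833 [ 0.49474265 -0.04971297  0.18865176] -100.59810156128447 0.9921504607738487
```

Request:
{"name": "drive_tool", "arguments": {"rows": [[100,0,0,14,0,0,0],[100,0,0,14.5,0,0,0],[100,0,0,0,0,0,0.124],[100,0,0,0,0,0,0.124],[100,0,0,0,0,0,0.124]]}}

```text
time_s: 10.6
tcp_pos: [0.4948, -0.0497, 0.2175]
ee_rot: [[-0.913, -0.408, 0.001], [-0.408, 0.913, 0.0], [-0.001, -0.0, -1.0]]
wrist_force: [-0.6, 0.5, 0.2]
gripper_width: 1.001
gripper_force: 0.0
```

Request:
{"name": "drive_tool", "arguments": {"rows": [[100,0,0,0,0,0,0.124],[100,0,0,0,0,0,0.124],[100,0,0,0,0,0,0.124],[100,0,0,0,0,0,0.124],[100,0,0,0,0,0,0.124]]}}

```text
time_s: 11.02
tcp_pos: [0.4946, -0.0498, 0.2171]
ee_rot: [[-0.506, -0.862, -0.0], [-0.862, 0.506, 0.0], [-0.0, 0.0, -1.0]]
wrist_force: [0.6, 0.1, 0.0]
gripper_width: 0.999
gripper_force: 0.0
```

Request:
{"name": "drive_tool", "arguments": {"rows": [[100,0,0,0,0,0,0.124],[100,0,0,0,0,0,0.124],[100,0,0,0,0,0,0.124],[100,0,0,0,0,0,0.124],[100,0,0,0,0,0,0.124]]}}

```text
time_s: 11.43
tcp_pos: [0.4947, -0.0498, 0.2171]
ee_rot: [[0.089, -0.996, -0.0], [-0.996, -0.089, 0.0], [-0.0, 0.0, -1.0]]
wrist_force: [-0.7, -0.6, 0.0]
gripper_width: 1.0
gripper_force: 0.0
```

Request:
{"name": "drive_tool", "arguments": {"rows": [[100,0,0,0,0,0,0.124],[100,0,0,0,0,0,0.124],[100,0,0,0,0,0,0.124],[100,0,0,0,0,0,0.124],[100,0,0,0,0,0,0.124]]}}

```text
time_s: 11.85
tcp_pos: [0.4947, -0.0498, 0.2172]
ee_rot: [[0.651, -0.759, 0.0], [-0.759, -0.651, 0.0], [-0.0, -0.0, -1.0]]
wrist_force: [-0.6, 0.6, -0.0]
gripper_width: 0.999
gripper_force: 0.0
```

Request:
{"name": "drive_tool", "arguments": {"rows": [[100,0,0,0,0,0,0.124],[100,0,0,0,0,0,0.124],[100,0,0,0,0,0,0.124],[100,0,0,0,0,0,0.124],[100,0,0,0,0,0,0.124]]}}

```text
time_s: 12.27
tcp_pos: [0.4947, -0.0498, 0.2171]
ee_rot: [[0.971, -0.239, -0.0], [-0.239, -0.971, -0.0], [-0.0, 0.0, -1.0]]
wrist_force: [-0.3, 0.3, -0.1]
gripper_width: 0.998
gripper_force: 0.0
```

Request:
{"name": "drive_tool", "arguments": {"rows": [[100,0,0,0,0,0,0.124],[100,0,0,0,0,0,0.124],[100,0,0,0,0,0,0.124],[100,0,0,0,0,0,0.124],[100,0,0,0,0,0,0.124]]}}

```text
time_s: 12.68
tcp_pos: [0.4947, -0.0498, 0.2171]
ee_rot: [[0.929, 0.369, -0.0], [0.369, -0.929, 0.0], [-0.0, -0.0, -1.0]]
wrist_force: [-0.4, 0.6, -0.1]
gripper_width: 1.002
gripper_force: 0.0
```

Request:
{"name": "drive_tool", "arguments": {"rows": [[80,0,0,0,0,0,0.124],[70,0,0,0,0,0,0.124],[60,0,0,0,0,0,0.124],[50,0,0,0,0,0,0.124],[45,0,0,0,0,0,0.124]]}}

```text
time_s: 13.1
tcp_pos: [0.4947, -0.0498, 0.2171]
ee_rot: [[0.542, 0.841, -0.0], [0.841, -0.542, 0.0], [0.0, -0.0, -1.0]]
wrist_force: [0.1, 0.5, -0.2]
gripper_width: 0.705
gripper_force: 0.0
```

```bash
python3 - <<'E'
import needle
from h import *
s=sense(); R=np.array(s["ee_rot"]); A=[]
for _ in range(4):
    p=capture("scene"); X,uv=cloud(p); A.append((X-s["tcp_pos"])@R*1e3)
T=np.vstack(A)
m=(abs(T[:,0])<40)&(abs(T[:,1])<72)&(T[:,2]>-60)&(T[:,2]<8)
for z in range(-45,8,4):
    q=m&(T[:,2]>=z)&(T[:,2]<z+4)
    print(z,np.histogram(T[q,1],np.arange(-72,73,6))[0],np.round(np.percentile(T[q,0],[2,98])))
E
```

```text
top 103.79 needle -0.23561129521670487 via band -0.377745666708202 via hub -0.05149643710730123 hub [1.4 3.3] npx [10.25 24.  ]
13.3 [ 0.49470608 -0.04980247  0.21713077] 133.6738513162635 0.5240769870571557
-45 [ 0  0  0  0  0  0  2 10 10  0  0  0  0  0  0  0  3 14  0  0  0  0  0  0] [-10.  11.]
-41 [ 0  0  0  0  0  0  4 14 17  0  1  2  2  0  0  0  5 16  0  0  0  0  0  0] [-0. 11.]
-37 [ 0  0  0  0  0  0  2 15 18  0  4 11 11  6  0  3  7  7  0  0  0  0  0  0] [-2. 12.]
-33 [ 0  0  0  0  0  0  1 10 16  0  3  4  8  8  0  3 21  7  0  0  0  0  0  0] [-3. 12.]
-29 [ 0  0  0  0  0  0  1 11 20  0  5  6  9 10  0  6 15 11  0  0  0  0  0  0] [-7. 11.]
-25 [ 0  0  0  0  0  0  2 14 16  0  4  4 16 14  2  2 24  9  0  0  0  0  0  0] [-9. 11.]
-21 [ 0  0  0  0  0  0  1 13 20  0  1  8  8 17  1  3 24  9  0  0  0  0  0  0] [-10.  11.]
-17 [ 0  0  0  0  0  0  3 14 18  0  0  7  9 17  0  5 30  4  0  0  0  0  0  0] [-11.  11.]
-13 [ 0  0  0  0  0  0  1  6  7  0  0  7 11 16  0  3  7  2  0  0  0  0  0  0] [-8. 11.]
-9 [ 0  0  0  0  0  0  0  1 22 25 27 18 29 29 24 12  4  0  0  0  0  0  0  0] [-1. 24.]
-5 [ 0  0  0  0  0  0  0 15 33 34 32 38 46 51 40 37 40  1  0  0  0  0  0  0] [-9. 25.]
-1 [ 0  0  0  0  0  0  0  4  0  4  4  6 12 15 11 21 29  0  0  0  0  0  0  0] [-12.  26.]
3 [ 0  0  0  0  0  0  0  0  0  0  4  3 11 10 15 19 31  0  0  0  0  0  0  0] [-19.  26.]
7 [0 0 0 0 0 0 0 0 0 0 2 1 3 1 1 3 8 0 0 0 0 0 0 0] [-8. 25.]
```

Request:
{"name": "drive_tool", "arguments": {"rows": [[35,0,0,0,0,0,0],[35,0,0,0,0,0,0],[20,0,0,0,0,0,0],[20,0,0,0,0,0,0],[20,0,0,0,0,0,0]]}}

```text
time_s: 13.92
tcp_pos: [0.495, -0.05, 0.2172]
ee_rot: [[0.547, 0.837, 0.001], [0.837, -0.547, -0.0], [0.0, 0.001, -1.0]]
wrist_force: [1.4, -1.3, -0.7]
gripper_width: 0.288
gripper_force: 30.0
```

Request:
{"name": "drive_tool", "arguments": {"rows": [[20,0,0,0,0,0,-0.12],[20,0,0,0,0,0,-0.12],[20,0,0,0,0,0,-0.12],[20,0,0,0,0,0,-0.12],[20,0,0,0,0,0,-0.12]]}}

```text
time_s: 14.33
tcp_pos: [0.4956, -0.0507, 0.2172]
ee_rot: [[0.926, 0.377, 0.002], [0.377, -0.926, -0.002], [0.001, 0.002, -1.0]]
wrist_force: [2.9, -5.4, -2.5]
gripper_width: 0.293
gripper_force: 30.0
```

Request:
{"name": "drive_tool", "arguments": {"rows": [[20,0,0,0,0,0,-0.12],[20,0,0,0,0,0,-0.12],[20,0,0,0,0,0,-0.12],[20,0,0,0,0,0,-0.12],[20,0,0,0,0,0,-0.12]]}}

```text
time_s: 14.75
tcp_pos: [0.4957, -0.0516, 0.2172]
ee_rot: [[0.977, -0.212, 0.002], [-0.212, -0.977, -0.003], [0.002, 0.003, -1.0]]
wrist_force: [4.5, -7.4, -3.2]
gripper_width: 0.292
gripper_force: 30.0
```

```bash
python3 needle.py
```

```text
top 102.49 needle 0.10621869645213922 via band -0.04805021396481335 via hub 0.26630732272511937 hub [1.5 3.6] npx [12.  21.5]
14.95 [ 0.49566107 -0.05156977  0.21722725] 65.07891928660445 0.28629033686090255
```

The needle has moved about 0.33 rad, so the foot touched after about 1 mm. My coarse setting therefore left only about 1 mm of clearance, not the 3 mm asked for. I'll lift the foot clear with the fine knob, then reset the coarse knob to a true 3 mm gap while the foot hangs free.

Request:
{"name": "drive_tool", "arguments": {"rows": [[20,0,0,0,0,0,0.12],[20,0,0,0,0,0,0.12],[20,0,0,0,0,0,0.12],[20,0,0,0,0,0,0.12],[20,0,0,0,0,0,0.12]]}}

```text
time_s: 15.37
tcp_pos: [0.4956, -0.0507, 0.2172]
ee_rot: [[0.922, 0.387, 0.002], [0.387, -0.922, -0.001], [0.001, 0.002, -1.0]]
wrist_force: [3.3, -3.9, -1.4]
gripper_width: 0.292
gripper_force: 30.0
```

Request:
{"name": "drive_tool", "arguments": {"rows": [[20,0,0,0,0,0,0.12],[20,0,0,0,0,0,0.12],[20,0,0,0,0,0,0.12],[20,0,0,0,0,0,0.12],[20,0,0,0,0,0,0.12]]}}

```text
time_s: 15.78
tcp_pos: [0.495, -0.05, 0.2172]
ee_rot: [[0.542, 0.84, 0.001], [0.84, -0.542, -0.0], [0.0, 0.001, -1.0]]
wrist_force: [0.9, -1.6, -0.2]
gripper_width: 0.29
gripper_force: 30.0
```

Request:
{"name": "drive_tool", "arguments": {"rows": [[20,0,0,0,0,0,0.12],[20,0,0,0,0,0,0.12],[20,0,0,0,0,0,0.12],[20,0,0,0,0,0,0.12],[20,0,0,0,0,0,0]]}}

```text
time_s: 16.2
tcp_pos: [0.4943, -0.0498, 0.2172]
ee_rot: [[0.097, 0.995, -0.001], [0.995, -0.097, 0.0], [-0.0, -0.001, -1.0]]
wrist_force: [-0.1, 0.2, -0.2]
gripper_width: 0.292
gripper_force: 30.0
```

```bash
python3 needle.py; sed -i 's/^look();/look(8);/' needle.py
```

```text
top 104.18 needle -0.26467553107295183 via band -0.4177026427928161 via hub -0.06938509423236416 hub [1.2 3.3] npx [ 8. 23.]
16.4 [ 0.4943655  -0.04982223  0.21716854] 161.22739080497226 0.2885058719810883
```

Request:
{"name": "drive_tool", "arguments": {"rows": [[100,0,0,0,0,0,0],[100,0,0,0,0,0,0],[100,0,0,0,0,0,0],[100,0,0,0,0,0,-0.12],[100,0,0,0,0,0,-0.12]]}}

```text
time_s: 16.82
tcp_pos: [0.4948, -0.0498, 0.2171]
ee_rot: [[0.338, 0.941, 0.0], [0.941, -0.338, 0.0], [0.0, 0.0, -1.0]]
wrist_force: [-0.3, -0.5, -0.5]
gripper_width: 0.579
gripper_force: 0.0
```

Request:
{"name": "drive_tool", "arguments": {"rows": [[100,0,0,0,0,0,-0.12],[100,0,0,0,0,0,-0.12],[100,0,0,0,0,0,-0.12],[100,0,0,0,0,0,-0.12],[100,0,0,0,0,0,0]]}}

```text
time_s: 17.23
tcp_pos: [0.4949, -0.0498, 0.2171]
ee_rot: [[0.732, 0.681, 0.0], [0.681, -0.732, 0.0], [0.0, 0.0, -1.0]]
wrist_force: [0.1, 0.5, 0.1]
gripper_width: 0.948
gripper_force: 0.0
```

Request:
{"name": "drive_tool", "arguments": {"rows": [[100,0,0,-10,0,0,0],[100,0,0,-10,0,0,0],[100,0,0,-8.5,0,0,0],[70,0,0,0,0,0,0],[70,0,0,0,0,0,0]]}}

```text
time_s: 17.65
tcp_pos: [0.4941, -0.0499, 0.1876]
ee_rot: [[0.73, 0.684, -0.002], [0.684, -0.73, -0.001], [-0.002, -0.001, -1.0]]
wrist_force: [-0.1, -0.1, 1.0]
gripper_width: 0.915
gripper_force: 0.0
```

Request:
{"name": "drive_tool", "arguments": {"rows": [[60,0,0,0,0,0,0],[50,0,0,0,0,0,0],[50,0,0,0,0,0,0],[50,0,0,0,0,0,0],[50,0,0,0,0,0,0]]}}

```text
time_s: 18.07
tcp_pos: [0.4954, -0.0502, 0.1891]
ee_rot: [[0.73, 0.683, 0.002], [0.683, -0.73, -0.001], [0.001, 0.002, -1.0]]
wrist_force: [1.0, -2.8, -1.3]
gripper_width: 0.639
gripper_force: 30.0
```

Gripped; now I'll raise the head 1.6 mm (+0.26 rad) to give about 3 mm clearance, then let go.

Request:
{"name": "drive_tool", "arguments": {"rows": [[50,0,0,0,0,0,0.09],[50,0,0,0,0,0,0.09],[50,0,0,0,0,0,0.08],[50,0,0,0,0,0,0],[50,0,0,0,0,0,0]]}}

```text
time_s: 18.48
tcp_pos: [0.4951, -0.05, 0.1891]
ee_rot: [[0.53, 0.848, 0.001], [0.848, -0.53, -0.0], [0.0, 0.001, -1.0]]
wrist_force: [0.3, -1.7, 1.5]
gripper_width: 0.64
gripper_force: 30.0
```

```bash
python3 needle.py
```

```text
top 105.82 needle -0.2658007383460026 via band -0.4135468850813271 via hub -0.06377178259357175 hub [1.2 3.3] npx [10.125 24.125]
18.8833 [ 0.49506135 -0.04995394  0.18908978] 134.9881520359878 0.6366376745106074
```

Request:
{"name": "drive_tool", "arguments": {"rows": [[100,0,0,0,0,0,0],[100,0,0,0,0,0,0],[100,0,0,0,0,0,0],[100,0,0,0,0,0,0],[100,0,0,9,0,0,0]]}}

```text
time_s: 19.3
tcp_pos: [0.493, -0.0498, 0.1959]
ee_rot: [[0.531, 0.848, -0.005], [0.848, -0.531, 0.0], [-0.003, -0.004, -1.0]]
wrist_force: [-0.1, -0.4, -0.2]
gripper_width: 0.926
gripper_force: 0.0
```

Request:
{"name": "drive_tool", "arguments": {"rows": [[75,0,0,10,0,0,0.12],[65,0,0,9,0,0,0.12],[55,0,0,0,0,0,0.12],[45,0,0,0,0,0,0.12],[45,0,0,0,0,0,0]]}}

```text
time_s: 19.72
tcp_pos: [0.4948, -0.0497, 0.2173]
ee_rot: [[0.077, 0.997, 0.001], [0.997, -0.077, 0.0], [0.0, 0.001, -1.0]]
wrist_force: [-0.9, -0.2, -0.1]
gripper_width: 0.703
gripper_force: 0.0
```

Request:
{"name": "drive_tool", "arguments": {"rows": [[40,0,0,0,0,0,0],[30,0,0,0,0,0,0],[20,0,0,0,0,0,0],[20,0,0,0,0,0,0],[20,0,0,0,0,0,0]]}}

```text
time_s: 20.13
tcp_pos: [0.4947, -0.0498, 0.2166]
ee_rot: [[0.079, 0.997, -0.0], [0.997, -0.079, -0.0], [-0.0, -0.0, -1.0]]
wrist_force: [-0.7, 1.0, 1.0]
gripper_width: 0.324
gripper_force: 0.0
```

```bash
python3 needle.py
```

```text
top 105.78 needle -0.26805053373944654 via band -0.41698991532481733 via hub -0.059477770658545204 hub [1.4 3.3] npx [ 9.75 24.  ]
20.5333 [ 0.49435146 -0.04983247  0.21659513] 162.4944668541031 0.29024734189520096
```

Request:
{"name": "drive_tool", "arguments": {"rows": [[20,0,0,0,0,0,-0.12],[20,0,0,0,0,0,-0.12],[20,0,0,0,0,0,-0.12],[20,0,0,0,0,0,-0.12],[20,0,0,0,0,0,-0.12]]}}

```text
time_s: 20.95
tcp_pos: [0.4952, -0.0502, 0.2166]
ee_rot: [[0.632, 0.775, 0.001], [0.775, -0.632, -0.001], [0.0, 0.001, -1.0]]
wrist_force: [1.0, -2.1, -1.0]
gripper_width: 0.288
gripper_force: 30.0
```

Request:
{"name": "drive_tool", "arguments": {"rows": [[20,0,0,0,0,0,-0.12],[20,0,0,0,0,0,-0.12],[20,0,0,0,0,0,-0.12],[20,0,0,0,0,0,-0.12],[20,0,0,0,0,0,-0.12]]}}

```text
time_s: 21.37
tcp_pos: [0.4957, -0.0509, 0.2166]
ee_rot: [[0.959, 0.283, 0.002], [0.283, -0.959, -0.002], [0.001, 0.002, -1.0]]
wrist_force: [2.8, -5.2, -2.6]
gripper_width: 0.292
gripper_force: 30.0
```

Request:
{"name": "drive_tool", "arguments": {"rows": [[20,0,0,0,0,0,-0.12],[20,0,0,0,0,0,-0.12],[20,0,0,0,0,0,-0.12],[20,0,0,0,0,0,-0.12],[20,0,0,0,0,0,-0.12]]}}

```text
time_s: 21.78
tcp_pos: [0.4956, -0.0517, 0.2166]
ee_rot: [[0.951, -0.308, 0.002], [-0.308, -0.951, -0.004], [0.003, 0.003, -1.0]]
wrist_force: [3.6, -7.8, -3.3]
gripper_width: 0.29
gripper_force: 30.0
```

Request:
{"name": "drive_tool", "arguments": {"rows": [[20,0,0,0,0,0,-0.12],[20,0,0,0,0,0,-0.12],[20,0,0,0,0,0,-0.12],[20,0,0,0,0,0,-0.12],[20,0,0,0,0,0,-0.12]]}}

```text
time_s: 22.2
tcp_pos: [0.4951, -0.0525, 0.2166]
ee_rot: [[0.611, -0.792, 0.0], [-0.792, -0.611, -0.005], [0.004, 0.003, -1.0]]
wrist_force: [2.6, -10.2, -2.2]
gripper_width: 0.289
gripper_force: 30.0
```

Request:
{"name": "drive_tool", "arguments": {"rows": [[20,0,0,0,0,0,-0.12],[20,0,0,0,0,0,-0.12],[20,0,0,0,0,0,-0.12],[20,0,0,0,0,0,-0.12],[20,0,0,0,0,0,-0.12]]}}

```text
time_s: 22.62
tcp_pos: [0.4943, -0.0528, 0.2166]
ee_rot: [[0.057, -0.998, -0.002], [-0.998, -0.057, -0.005], [0.005, 0.002, -1.0]]
wrist_force: [0.2, -10.0, 0.1]
gripper_width: 0.29
gripper_force: 30.0
```

```bash
python3 needle.py
```

```text
top 102.75 needle -0.23256222854350517 via band -0.3856923252714455 via hub -0.013431964682828923 hub [1.8 3.8] npx [10.125 21.625]
23.0167 [ 0.49426032 -0.0527292   0.21662855] -9.39924522717784 0.29005904610702293
```

Request:
{"name": "drive_tool", "arguments": {"rows": [[20,0,0,0,0,0,-0.1],[20,0,0,0,0,0,-0.1],[20,0,0,0,0,0,-0.1],[20,0,0,0,0,0,-0.1],[20,0,0,0,0,0,-0.1]]}}

```text
time_s: 23.43
tcp_pos: [0.4935, -0.0526, 0.2166]
ee_rot: [[-0.428, -0.904, -0.003], [-0.904, 0.428, -0.005], [0.006, 0.001, -1.0]]
wrist_force: [-1.9, -8.7, 0.4]
gripper_width: 0.292
gripper_force: 30.0
```

Request:
{"name": "drive_tool", "arguments": {"rows": [[20,0,0,0,0,0,-0.1],[20,0,0,0,0,0,-0.1],[20,0,0,0,0,0,-0.1],[20,0,0,0,0,0,-0.1],[20,0,0,0,0,0,0]]}}

```text
time_s: 23.85
tcp_pos: [0.493, -0.0523, 0.2166]
ee_rot: [[-0.745, -0.667, -0.004], [-0.667, 0.745, -0.004], [0.006, -0.0, -1.0]]
wrist_force: [-3.4, -8.0, 1.8]
gripper_width: 0.293
gripper_force: 30.0
```

```bash
python3 needle.py
```

```text
top 101.83 needle 1.1864928833831505 via band 1.0186873568298993 via hub 1.1184401233956223 hub [1.2 3.5] npx [ 4.125 24.75 ]
24.25 [ 0.49302199 -0.05226382  0.21657999] -60.964299143405306 0.28927758386307667
```

Request:
{"name": "drive_tool", "arguments": {"rows": [[20,0,0,0,0,0,-0.1],[20,0,0,0,0,0,-0.1],[20,0,0,0,0,0,-0.1],[20,0,0,0,0,0,-0.1],[20,0,0,0,0,0,-0.1]]}}

```text
time_s: 24.67
tcp_pos: [0.4927, -0.0516, 0.2166]
ee_rot: [[-0.974, -0.227, -0.005], [-0.227, 0.974, -0.003], [0.005, -0.002, -1.0]]
wrist_force: [-4.2, -3.9, 2.3]
gripper_width: 0.289
gripper_force: 30.0
```

```bash
python3 needle.py; python3 -c "
from h import *
p=capture('scene'); f=np.mean([capture('scene')['frame'].astype(float) for _ in range(6)],0); p['frame']=f.astype(np.uint8); save(p,'n1.png',(230,205,280,255),12); np.save('n1.npy',f)"
```

```text
top 101.3 needle 1.2405283753161456 via band 1.0451782637415055 via hub 1.7933206202897751 hub [1.3 3.7] npx [ 7.875 18.75 ]
25.0667 [ 0.49270095 -0.05166047  0.2166216 ] -89.61252652266278 0.2894587289003472
```

View pics/n1.png

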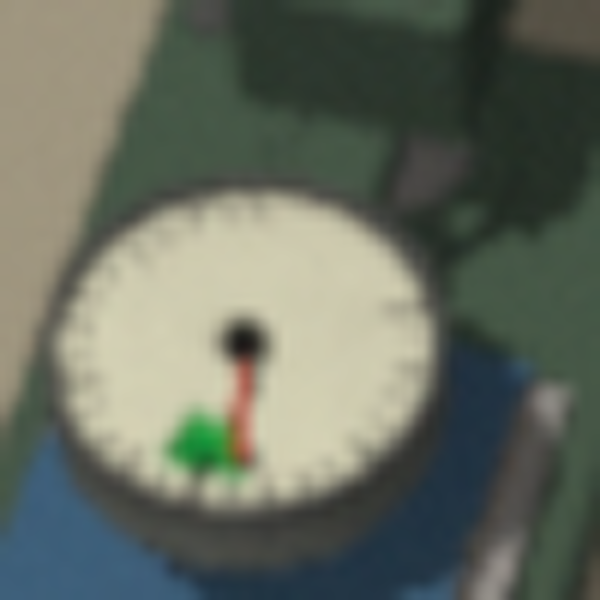

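The red needle runs from the hub at (243,342) to about (242,460), at the edge of the green band. The black zero mark is at (202,480), further clockwise. Next I'll work out the angle left to turn.

```bash
python3 - <<'E'
from needle import *
p=capture("scene")
P=np.array([[243,342],[242,400],[242,458],[202,480],[202,445]],float); uv=(P+.5)/12-.5+np.array([230,205])
W=atz(p,uv,.1013); l=np.c_[(W[:,:2]-C0)@ex+.1,(W[:,:2]-C0)@ey]*1e3; print(l.round(1))
d=l[1:]-l[0]; a=-np.arctan2(d[:,1],d[:,0]); print("needle minus zero",(a-a[2])); print("abs zero",a%(2*np.pi))
E
```

```text
top 101.33 needle 2.013133603918131 via band 1.8167681226273182 via hub 1.791508471551789 hub [1.2 3.6] npx [ 7.75 19.75]
25.8167 [ 0.4926829  -0.05163825  0.21660973] -89.61213411721793 0.29379106979694025
[[  1.2   3.8]
 [-12.3  -0. ]
 [-25.6  -4. ]
 [-32.6   2.4]
 [-24.7   4.9]]
needle minus zero [-0.23515608 -0.24241044  0.         -6.20245415]
abs zero [2.86538266 2.8581283  3.10053873 3.18126989]
```

Request:
{"name": "drive_tool", "arguments": {"rows": [[20,0,0,0,0,0,-0.06],[20,0,0,0,0,0,-0.06],[20,0,0,0,0,0,-0.06],[20,0,0,0,0,0,0]]}}

```text
time_s: 26.2
tcp_pos: [0.4927, -0.0514, 0.2166]
ee_rot: [[-0.999, -0.051, -0.005], [-0.051, 0.999, -0.003], [0.005, -0.002, -1.0]]
wrist_force: [-5.0, -3.7, 3.7]
gripper_width: 0.29
gripper_force: 30.0
```

```bash
python3 needle.py; python3 -c "
from h import *
p=capture('scene'); f=np.mean([capture('scene')['frame'].astype(float) for _ in range(8)],0); p['frame']=f.astype(np.uint8); save(p,'n2.png',(230,205,280,255),12)"
```

```text
top 101.19 needle 2.3825600685513675 via band 2.234386879245076 via hub 2.0527684520772294 hub [0.7 4.1] npx [ 7.125 13.5  ]
26.6 [ 0.49266577 -0.05138442  0.21660372] -99.92483344539602 0.29003619047540063
```

View pics/n2.png

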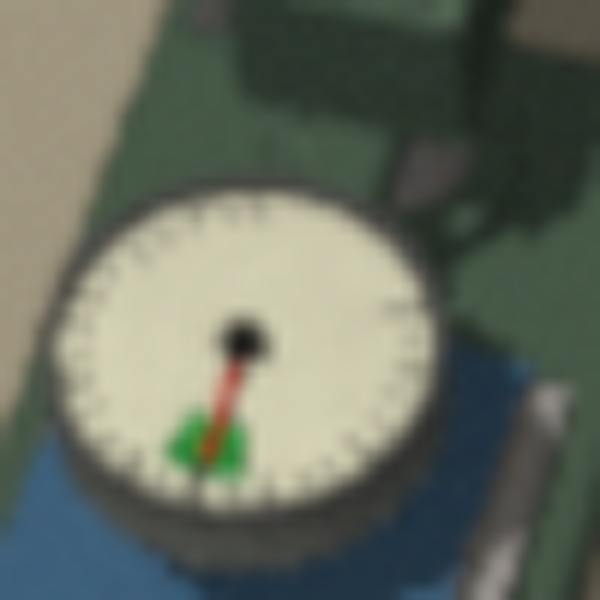

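The needle runs from (243,342) to (208,455), pointing straight at the zero mark at (202,480) in the middle of the green band. Now I'll let go and retreat upward.

Request:
{"name": "drive_tool", "arguments": {"rows": [[60,0,0,0,0,0,0],[60,0,0,0,0,0,0],[60,0,0,0,0,0,0],[60,0,0,0,0,0,0],[60,0,0,0,0,0,0]]}}

```text
time_s: 27.47
tcp_pos: [0.4951, -0.0496, 0.2167]
ee_rot: [[-0.999, -0.054, 0.001], [-0.054, 0.999, 0.0], [-0.001, 0.0, -1.0]]
wrist_force: [-0.0, 0.1, 0.1]
gripper_width: 0.559
gripper_force: 0.0
```

Request:
{"name": "drive_tool", "arguments": {"rows": [[60,0,0,20,0,0,0],[60,0,0,20,0,0,0],[60,0,0,20,0,0,0],[60,0,0,20,0,0,0],[60,0,0,0,0,0,0]]}}

```text
time_s: 27.88
tcp_pos: [0.4971, -0.0498, 0.3011]
ee_rot: [[-0.998, -0.055, 0.009], [-0.055, 0.999, -0.0], [-0.009, -0.0, -1.0]]
wrist_force: [0.6, 0.0, 0.8]
gripper_width: 0.594
gripper_force: 0.0
```

```bash
python3 needle.py; python3 -c "
from h import *
s=sense();print(s['wrist_force'],s['gripper_force'])
p=capture('scene')
for l in('tile','cup','figure','strip','brush'):
    d=masks_of(l,p)[:1]
    if d: X,_=cloud(p,d[0]['region']); print(l,d[0]['xy'],np.round(np.median(X,0),3))
"
```

```text
top 101.14 needle 2.390947572405612 via band 2.2477182932336475 via hub 2.052645501018211 hub [0.5 4.1] npx [ 7. 13.]
28.2833 [ 0.49433454 -0.04986094  0.29577954] -99.91213009736795 0.5987434292850226
[-0.17647407  0.03029598  0.46115403] 0.0
cup [400.8, 218.6] [0.487 0.318 0.056]
figure [170.6, 211.8] [ 0.515 -0.303  0.047]
strip [279.5, 317.8] [0.761 0.023 0.007]
brush [407.4, 288.6] [0.67  0.325 0.017]
```

The needle reads the same after letting go, and the cup, figure, strip and brush are where they were. Handing in.

```bash
python3 -c "
from station import *
print(finish_job())"
```

```text
the job is handed in; nothing more can be done
None
```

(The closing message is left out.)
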